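Unhook the mixing plate and close the palette

ROBOT

A 6-joint arm with a two-finger parallel gripper is mounted at the origin on the work surface. World frame = base frame: x ahead of the robot, y to its left, z up, the work surface at z = 0. Lengths are in m, angles in rad, forces in N, time in s.
With the tool pointing down it reaches from about 0.35 to 0.975 m from the base axis. Payload 4.9 kg.
Tool frame: the origin (TCP) lies midway between the tips of the shut fingers; the grasp point (between the pads) lies 19 mm behind it; z points along the fingers, y is the direction in which the jaws open and shut (so a half turn about z gives the same grasp; the last joint's range is limited). The gripper opens to 85 mm and grips with 20 to 120 N. Pads are 22 mm wide; open, the fingers measure 114 mm over their backs; the gripper's body (76 mm by 85 mm) begins 54 mm behind the grasp point. The pads swing forward as they close: fully open they stand 13 mm farther back than shut.
Start: joints at [-1.289, 0.053, 1.613, -0, 1.476, -0.119], TCP at [0.244, -0.575, 0.231] pointing down, gripper open.
Joint ranges: [-3.01, 3.01], [-1.01, 2.22], [0.06, 2.58], [-1.02, 4.17], [0.09, 2.62], [-3.14, 3.14]. Speed limits (rad/s): [2.57, 2.57, 3.14, 3.14, 3.14, 3.14].

INTERFACE

Orientations are given as a rotation vector (axis times angle).
In Python, from station import ctrl gives the robot as it stands.
- The arm moves only by the tool jog_arm, never from a script. Its argument "steps" is a list of rows, each an object of numbers: "dx", "dy", "dz": the shift along the world's x, y, z in units of 60 mm (1.0 is 60 mm); "twist": the turn about the world's z in units of 10 degrees (1.0 is 10 degrees). A call has 1 to 5 rows; each row is the pose to reach, as a shift and turn from the pose measured when the call began; what a row does not reach only later rows make up. A row lasts 1/8 s, in which the tool goes at most 62.5 mm and 10.7 degrees, less where a joint would pass 70% of its speed; a pose out of reach is approached as far as the arm can. A call with a gripper value outside its range is refused whole. "gripper" is the closure in counts, from 0 (fully open) to 255 (shut), set as the call begins (left out, the last holds). The fingers move at their own pace and stop on an object; "newtons" is the grip in N (left out, the last holds). Time passes only in rows, so rows that repeat a pose let the fingers close. It gives the time, the measured TCP pose, the force and the opening at its end, in the units of the state.
- ctrl.get_obs(): the state, without advancing time (a new reading comes with each control period).
- ctrl.get_image(name): name is "scene" or "top"; returns a dict with "frame" (400x640x3 uint8, red, green, blue), "range_z" (400x640 float32, m along the optical axis (not along the pixel's ray), 0 where there is no reading), "fx", "fy", "cx", "cy" (pixels), "extrinsics" (4x4, takes a point from camera to world coordinates). Camera axes: x right, y down, z forward; pixel columns grow to the right and rows downward; lengths in m; the calibration is good to about 2 mm. A picture is of the moment at which its call begins.
- ctrl.finish_job(): hands the job in, once; it reports no verdict.
The state is a dict: "t": time; "q": joint angles; "dq": joint speeds; "effort": joint torques, N m; "tool_pos": TCP position; "tool_rot": TCP orientation; "contact_force": force on the tool from outside, world axes, zero at the start; "wrist_torque": the same for the moment, N m; "opening": finger opening in m.
Only numpy, scipy, OpenCV 4.12 (cv2) and the standard library are available. Lean on these libraries where they do the work, as an engineer would, in place of code of your own. Each camera call takes 0.05 s, during which the arm holds its last target.

TASK

Take the steel mixing plate with the blue pull off the drying rack: swing its lower end up until the plate is level while its lip stays hooked on the ledge, then lift the lip up off the ledge. Lay the plate flat on the small palette case as its cover, with the two brass pins through the plate's two holes; lower it into place rather than dropping it. Leave the black plate hanging as it is, and knock none of the bottles or jars over.

Things in the scene. Friction and masses are not known exactly. Their poses are not given: they have to be found in the camera images.
- mixing_plate_mid (a point): Centre (mid-thickness) of the steel mixing plate, about 0.3 kg: 130 x 100 x 4 mm, two 13 mm square through-holes at its own x = 0, y = -36 and +36 mm. x points along the 130 mm side to the lipped end, z out of the face with the pull. It starts hung on the rack in one of two places, sloping down 28 degrees; the rack faces away from the robot, so the lower end is the far one.
- mixing_plate_pull (a point): Centre of the blue pull, an upright block on the plate's upper face near its lower end: 12 mm thick along plate x, 36 mm along plate y, 32 mm high (18 mm above plate centre height, at plate x = -32 mm). Same axes as the plate. Fixed to the plate: grip it to handle the plate.
- mixing_plate_lip (a point): Middle of the lower edge of the plate's lip: a 4 mm thick, 100 mm wide flange at the x end (plate x = 61 to 65 mm), pointing down 14 mm below the plate's underside. This point is at plate (63, 0, -16) mm from the plate's centre. Hung, the inner corner of lip and underside sits on the rounded ledge; the ledge's axis then lies at plate (57, -, -6) mm and the plate can swing about it.
- black_plate_mid (a point): Centre of the black plastic plate with a black pull, same shape and axes, hanging in the other place on the same rack, 150 mm away centre to centre. To be left alone.
- ledge (a point): Middle of the axis of the rack's ledge: a level aluminium strip 310 mm long with a rounded top edge of 4 mm radius, 122 mm above the table, fixed. Its y axis runs along the ledge, x points to the back of the rack (away from the hanging plates' lower ends), z up. The two places are at y = -75 and +75 mm. A rest bar 93 mm in front of and 49 mm below it carries the plates' lower ends. White feet and drip tray below.
- seat (a point): Centre of the top of the palette case's rim, 36 mm above the table: a fixed black case 104 mm (x) x 116 mm (y) with colour pans. Its axes: x along the short side, y along the long side, z up. Two brass pins, 8 mm in diameter with tapered tips, stand 10 mm above the rim at x = 0, y = -36 and +36 mm. With the plate seated its underside lies on the rim, its x along case x (either way round), and its lip hangs free outside the case.
- foundation_a: Flesh-coloured bottle with a gold cap, 36 mm in diameter, 115 mm high, standing loose; origin under its centre.
- foundation_b: The like, 105 mm high; origin under its centre.
- talc_can: White and blue can, 72 mm in diameter, 170 mm high, standing loose; origin under its centre.
- spray_bottle: Pinkish bottle with a white cap, 60 mm in diameter, 180 mm high, standing loose; origin under its centre.
- cream_jar: Amber jar with a white lid, 54 mm in diameter, 45 mm high, standing loose; origin under its centre.
Mind the look-alikes: they are no part of the job. Of the things shaped like the cream_jar, the amber one is meant. Leave any purple look-alike of the talc_can alone.

How it is judged:
By the outcome, as a careful person would: the job done as asked, in the order asked, and still so for the second after the job is handed in, with the robot touching nothing.
It also fails if it takes over 42 s, if anything falls off the work surface, if the arm or the gripper's body presses on something with over 40 N, if the wrist force passes 120 N, or if a joint passes its speed limit or range.

## Working session

There is one attempt and no reset: what is moved stays moved. The work goes in short steps, Python scripts to look and compute and a tool call to move; the robot and the scene stay as the last step left them, time stands still between calls to the robot, and variables do not carry over. Pictures are saved under pics/ and viewed, and the job is handed in when it is done.

Besides the shell and the picture viewer there is one more tool, called after "Call:" by a JSON object that holds its "op" and its "data", one argument or row to a line. jog_arm: Moves the arm, as the interface text tells. Its arguments: {"type":"object","properties":{"steps":{"type":"array"},"gripper":{"type":"number"},"newtons":{"type":"number"}},"required":["steps"]}

```bash
mkdir -p pics; ls; python3 - <<'E'
from station import ctrl
import cv2,numpy as np
print(ctrl.get_obs())
for n in("scene","top"):
    d=ctrl.get_image(n); cv2.imwrite(f"pics/{n}0.png",d["frame"][:,:,::-1]); np.savez(f"{n}0.npz",**d)
    print(n,d["fx"],d["fy"],d["cx"],d["cy"],d["extrinsics"])
E
```

```text
pics
{'t': 0.0, 'q': array([-1.28901989e+00,  5.33410320e-02,  1.61430446e+00,  2.68191644e-05,
        1.47597613e+00, -1.18979523e-01]), 'dq': array([-0.00093024, -0.00043112,  0.00058958, -0.00129218, -0.00212642,
       -0.00030728]), 'effort': array([-8.87331789e-04, -3.93685055e+01, -3.70178425e+01, -3.33964026e-04,
        6.95966752e-03,  1.39120067e-05]), 'tool_pos': array([ 0.24366705, -0.57487116,  0.23006657]), 'tool_rot': array([-3.07675070e+00, -6.24894958e-01,  2.17203950e-04]), 'contact_force': array([ 0.81108661, -0.05074645, -0.01957365]), 'wrist_torque': array([0.03572618, 0.00942922, 0.02356752]), 'opening': 0.08559943015876448}
scene 371.61202631875295 371.61202631875295 320.0043511200969 200.7278561537977 [[-2.50223362e-01  5.39140834e-01 -8.04186191e-01  1.43724254e+00]
 [ 9.68187504e-01  1.38387895e-01 -2.08474815e-01  2.35885285e-01]
 [-1.10765161e-03 -8.30768290e-01 -5.56617303e-01  6.50684437e-01]
 [ 0.00000000e+00  0.00000000e+00  0.00000000e+00  1.00000000e+00]]
top 382.91395730849973 382.91395730849973 323.29648398084197 193.17052494465474 [[-2.22756158e-02 -9.94132213e-01  1.05853391e-01  4.93463308e-01]
 [-9.99750846e-01  2.23017585e-02 -9.36854287e-04  1.77251611e-02]
 [-1.42935975e-03 -1.05847886e-01 -9.94381306e-01  1.19876800e+00]
 [ 0.00000000e+00  0.00000000e+00  0.00000000e+00  1.00000000e+00]]
```

View pics/scene0.png

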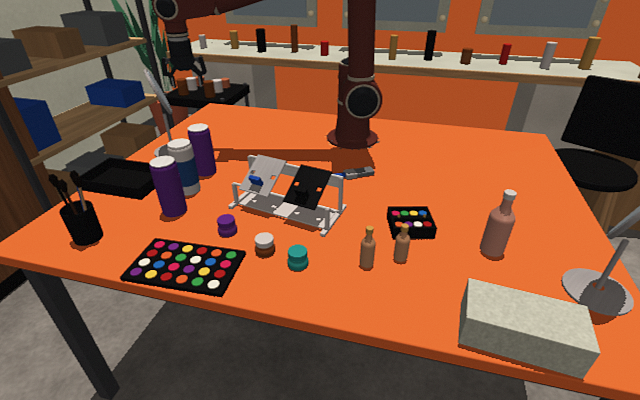

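View pics/top0.png

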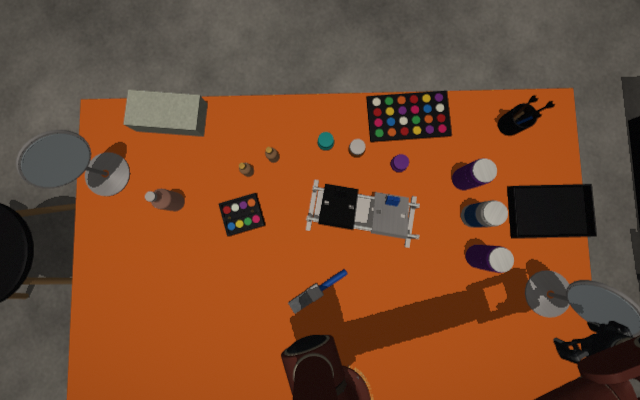

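The top view shows the steel plate with the blue pull at about (395,212), the black plate at (338,207) and the case at (242,214). The talc can is at (485,213), between two purple look-alikes. Next I measure these.

```bash
cat > h.py <<'E'
import numpy as np,cv2
def load(n): return dict(np.load(n+".npz"))
def world(d):
    v,u=np.mgrid[0:400,0:640]; z=d["range_z"]
    P=np.stack([(u-d["cx"])/d["fx"]*z,(v-d["cy"])/d["fy"]*z,z],-1)
    E=d["extrinsics"]; return P@E[:3,:3].T+E[:3,3]
def ray(d,u,v,h):
    E=d["extrinsics"]; r=E[:3,:3]@np.array([(u-d["cx"])/d["fx"],(v-d["cy"])/d["fy"],1]); o=E[:3,3]
    return o+r*(h-o[2])/r[2]
E
python3 - <<'E'
from h import *
for n,(a,b,c,e) in (("top0",(210,170,430,250)),("scene0",(220,140,450,250))):
    d=load(n); f=d["frame"]; cv2.imwrite(f"pics/{n}_crop.png",cv2.resize(f[b:e,a:c,::-1],None,fx=3.4,fy=3.4,interpolation=cv2.INTER_CUBIC))
    W=world(d); hsv=cv2.cvtColor(f,cv2.COLOR_RGB2HSV)
    m=(hsv[...,0]>105)&(hsv[...,0]<125)&(hsv[...,1]>150)&(hsv[...,2]>60)
    N,L,S,C=cv2.connectedComponentsWithStats(m.astype(np.uint8))
    for i in range(1,N):
        if S[i,4]>8: 
            p=W[L==i]; p=p[np.isfinite(p).all(1)]
            print(n,S[i],C[i].round(1),np.median(p,0).round(4),p.min(0).round(3),p.max(0).round(3))
E
```

```text
top0 [386 196  14  10 102] [392.3 200.3] [ 0.5843 -0.1794  0.1129] [ 0.571 -0.198  0.094] [ 0.597 -0.163  0.122]
top0 [320 270  27  20 152] [333.1 279.3] [ 0.357  -0.007   0.0186] [ 0.328 -0.047  0.01 ] [0.383 0.033 0.026]
scene0 [  85   79   60   29 1304] [115.1  92.6] [-0.567  -1.6837 -0.1218] [-0.752 -1.89  -0.206] [1.437 0.236 0.651]
scene0 [  14   98   47   53 1337] [ 38.4 122. ] [ 0.0482 -1.6067 -0.0685] [-0.029 -1.789 -0.204] [1.437 0.236 0.651]
scene0 [336 173  10   4  24] [340.8 174. ] [0.3417 0.0268 0.017 ] [0.337 0.009 0.009] [0.35  0.041 0.019]
scene0 [249 175  14  11  87] [255.5 180. ] [ 0.5914 -0.175   0.1079] [ 0.58  -0.197  0.086] [ 0.601 -0.159  0.117]
scene0 [419 210   8   6  31] [421.9 212.1] [0.5255 0.3011 0.0305] [0.51  0.293 0.027] [0.546 0.312 0.035]
scene0 [205 258  11   8  67] [209.9 261.4] [ 0.8473 -0.1987  0.014 ] [ 0.832 -0.213  0.011] [1.437 0.236 0.651]
scene0 [153 260  12   9  68] [158.7 263.9] [ 0.8861 -0.3162  0.0139] [ 0.872 -0.331  0.01 ] [ 0.899 -0.303  0.017]
```

View pics/top0_crop.png

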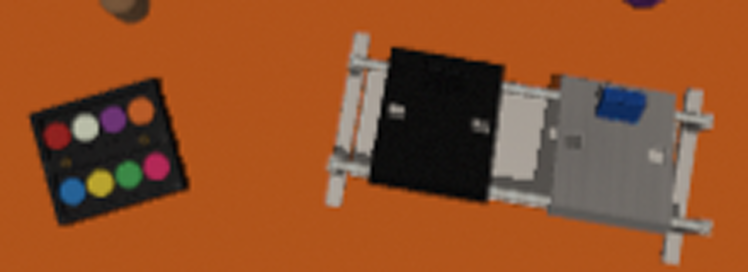

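View pics/scene0_crop.png

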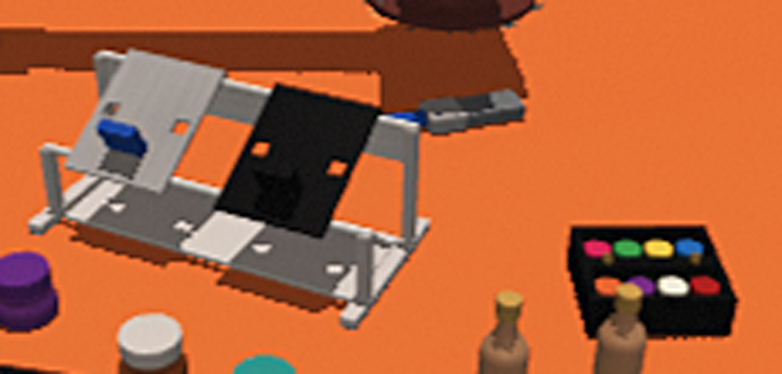

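```bash
python3 - <<'E'
from h import *
for n,box in (("top0",(345,185,425,240)),("scene0",(230,145,300,205))):
    d=load(n); f=d["frame"]; W=world(d); hsv=cv2.cvtColor(f,cv2.COLOR_RGB2HSV)
    a,b,c,e=box; M=np.zeros((400,640),bool); M[b:e,a:c]=1
    m=M&(hsv[...,1]<50)&(hsv[...,2]>70)&(W[...,2]>.06)&(W[...,2]<.16)
    P=W[m]
    # plane RANSAC w/ slope ~28deg
    best=None; rng=np.random.default_rng(0)
    for _ in range(2000):
        q=P[rng.choice(len(P),3,False)]; nn=np.cross(q[1]-q[0],q[2]-q[0]); l=np.linalg.norm(nn)
        if l<1e-5: continue
        nn/=l; nn*=np.sign(nn[2])
        if abs(nn[2]-.883)>.04: continue
        k=(abs((P-q[0])@nn)<.003).sum()
        if best is None or k>best[0]: best=(k,nn,q[0])
    k,nn,q0=best; I=abs((P-q0)@nn)<.004; Q=P[I]; c0=Q.mean(0); nn=np.linalg.svd(Q-c0)[2][2]; nn*=np.sign(nn[2])
    print(n,k,len(P),"normal",nn.round(3),"tilt",np.degrees(np.arccos(nn[2])).round(2),"az",np.degrees(np.arctan2(nn[1],nn[0])).round(2))
    ex=np.array([-nn[0],-nn[1],0]); ey=None
    xd=np.array([-nn[0]*nn[2],-nn[1]*nn[2],nn[0]**2+nn[1]**2]); xd/=np.linalg.norm(xd); yd=np.cross(nn,xd)
    full=M&(abs((W-c0)@nn)<.005)
    num,L,S,C=cv2.connectedComponentsWithStats((full).astype(np.uint8)); i=1+S[1:,4].argmax(); R=W[L==i]
    uv=np.stack([(R-c0)@xd,(R-c0)@yd],1).astype(np.float32)
    (cc,sz,an)=cv2.minAreaRect(uv*1000); print(" rect",cc,sz,an, "ctr",(c0+xd*cc[0]/1000+yd*cc[1]/1000).round(4), "px",S[i])
    print(" extents",np.percentile(uv,[.5,99.5],axis=0).round(4), "xd",xd.round(3))
E
```

```text
top0 1132 1416 normal [ 0.465 -0.083  0.881] tilt 28.19 az -10.17
 rect (-9.321041107177734, -39.651695251464844) (193.0659637451172, 133.00128173828125) 88.94048309326172 ctr [ 0.5557 -0.1316  0.1027] px [ 345  187   65   50 1684]
 extents [[-0.0745 -0.1297]
 [ 0.056   0.0537]] xd [-0.868  0.156  0.472]
scene0 942 1297 normal [ 0.461 -0.088  0.883] tilt 27.96 az -10.82
 rect (-0.5092849731445312, 7.9721527099609375) (132.30271911621094, 150.68136596679688) 1.3995885848999023 ctr [ 0.5491 -0.1757  0.1018] px [ 233  154   56   43 1102]
 extents [[-0.065  -0.0571]
 [ 0.0647  0.0757]] xd [-0.868  0.166  0.469]
```

```bash
python3 - <<'E'
from h import *
az=np.radians(-10.4); t=np.radians(28)
nn=np.array([np.sin(t)*np.cos(az),np.sin(t)*np.sin(az),np.cos(t)])
xd=np.array([-np.cos(t)*np.cos(az),-np.cos(t)*np.sin(az),np.sin(t)]); yd=np.cross(nn,xd)
c0=np.array([.5491,-.1757,.1018])
for n,box in (("top0",(345,185,425,240)),("scene0",(225,145,300,205))):
    d=load(n); W=world(d); a,b,c,e=box
    f=d["frame"]; 
    w=W[b:e,a:c].reshape(-1,3)-c0; col=f[b:e,a:c].reshape(-1,3)
    u,v,h=w@xd*1e3,w@yd*1e3,w@nn*1e3
    I=abs(h)<4
    print(n,"h med",np.median(h[I]))
    for v0 in(-30,-15,15,30):
        k=I&(abs(v-v0)<4); 
        print("  y",v0,"x range",np.sort(u[k])[[0,1,2,-3,-2,-1]].round(0))
    for u0 in (-45,-15,20,45):
        k=I&(abs(u-u0)<3); s=np.sort(v[k]); g=np.diff(s); 
        print("  x",u0,s[[0,1,2]].round(0),s[-3:].round(0),"gaps",[(s[i].round(0),s[i+1].round(0)) for i in np.where(g>4)[0]])
    hsv=cv2.cvtColor(f[b:e,a:c],cv2.COLOR_RGB2HSV).reshape(-1,3)
    m=(hsv[:,0]>105)&(hsv[:,0]<125)&(hsv[:,1]>150)&(hsv[:,2]>50)
    print("  blue",[np.percentile(q[m],[3,50,97]).round(0) for q in(u,v,h)])
E
```

```text
top0 h med 0.3753899574756349
  y -30 x range [-63. -59. -58.  66.  66.  68.]
  y -15 x range [-63. -63. -61.  64.  64.  66.]
  y 15 x range [-64. -62. -25.  64.  66.  67.]
  y 30 x range [-64. -62. -60.  66.  66.  66.]
  x -45 [-130. -129. -126.] [79. 79. 82.] gaps [(np.float64(-67.0), np.float64(-60.0)), (np.float64(-60.0), np.float64(-51.0)), (np.float64(-43.0), np.float64(-38.0)), (np.float64(-38.0), np.float64(-31.0)), (np.float64(-16.0), np.float64(24.0)), (np.float64(52.0), np.float64(64.0))]
  x -15 [-135. -132. -132.] [48. 49. 49.] gaps [(np.float64(-103.0), np.float64(-50.0))]
  x 20 [-132. -131. -131.] [44. 46. 47.] gaps [(np.float64(-102.0), np.float64(-48.0))]
  x 45 [-128. -128. -125.] [44. 47. 48.] gaps [(np.float64(-102.0), np.float64(-51.0))]
  blue [array([-35., -26., -22.]), array([-18.,  -2.,  14.]), array([ 7., 27., 35.])]
scene0 h med 0.10043126820905829
  y -30 x range [-64. -61. -60.  59.  60.  64.]
  y -15 x range [-65. -64. -62.  63.  63.  66.]
  y 15 x range [-65. -64. -62.  63.  65.  65.]
  y 30 x range [-64. -62. -62.  62.  64.  66.]
  x -45 [-148. -147. 
[... 495 characters left out ...]
loat64(-15.0)), (np.float64(-11.0), np.float64(36.0))]
  x 20 [-120. -119. -116.] [40. 42. 44.] gaps [(np.float64(-106.0), np.float64(-55.0)), (np.float64(-43.0), np.float64(-37.0)), (np.float64(-31.0), np.float64(-26.0)), (np.float64(-19.0), np.float64(-14.0)), (np.float64(0.0), np.float64(4.0))]
  x 45 [-108.  -57.  -56.] [38. 41. 44.] gaps [(np.float64(-108.0), np.float64(-57.0)), (np.float64(-54.0), np.float64(-49.0)), (np.float64(-14.0), np.float64(-9.0)), (np.float64(4.0), np.float64(8.0)), (np.float64(9.0), np.float64(14.0)), (np.float64(23.0), np.float64(28.0)), (np.float64(33.0), np.float64(38.0))]
  blue [array([-38., -36., -29.]), array([-24.,  -8.,  10.]), array([ 3., 25., 33.])]
```

```bash
python3 - <<'E'
from h import *
for n,box in (("top0",(212,185,275,245)),("scene0",(380,200,445,245))):
    d=load(n); W=world(d); a,b,c,e=box; f=d["frame"]
    M=np.zeros((400,640),bool); M[b:e,a:c]=1
    m=M&(W[...,2]>.025)&(W[...,2]<.06)
    # rim height only & pixel-based ray to plane z=.036 for black + pans
    p=W[m]; print(n,m.sum(),"z med",np.median(p[:,2]).round(4))
    r=cv2.minAreaRect((p[:,:2]*1000).astype(np.float32)); print(" rect",r); print(cv2.boxPoints(r).round(0).tolist())
    orange=(f[...,0].astype(int)>f[...,2]*2+40)&(f[...,0]>120)
    cv2.imwrite(f"pics/{n}_case.png",cv2.resize(f[b:e,a:c,::-1],None,fx=9,fy=9,interpolation=cv2.INTER_CUBIC))
E
```

```text
top0 1182 z med 0.0318
 rect ((558.5921020507812, 268.70587158203125), (104.48326873779297, 117.28763580322266), 15.119351387023926)
[[493.0, 312.0], [523.0, 198.0], [624.0, 226.0], [594.0, 339.0]]
scene0 1028 z med 0.032
 rect ((606.345458984375, 282.1927490234375), (205.23779296875, 122.52349853515625), 11.352856636047363)
[[494.0, 322.0], [518.0, 202.0], [719.0, 242.0], [695.0, 362.0]]
```

View pics/top0_case.png

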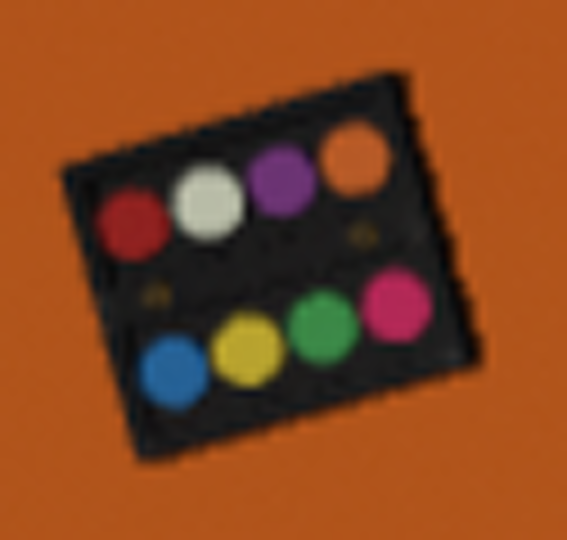

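View pics/scene0_case.png

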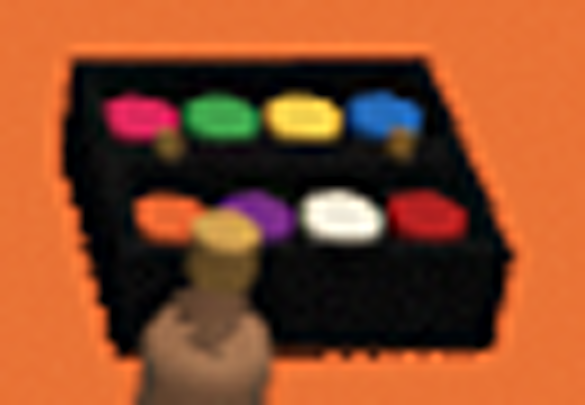

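```bash
python3 - <<'E'
from h import *
def px(x,y,a,b,s=9): return (x+.5)/s-.5+a,(y+.5)/s-.5+b
for n,pts,o,h in (("top0",[(157,296),(363,235)],(212,185),.044),("scene0",[(401,143),(170,143)],(380,200),.040)):
    d=load(n); A=[ray(d,*px(*p,*o),h) for p in pts]
    dd=A[0]-A[1]; print(n,[a.round(4) for a in A],"mid",((A[0]+A[1])/2).round(4),"sep",np.linalg.norm(dd).round(4),"ang from +y",np.degrees(np.arctan2(-dd[0],dd[1])).round(2))
d=load("top0");W=world(d)
# obstacles
for nm,(a,b,c,e) in dict(fa=(235,158,258,178),fb=(262,143,282,163),teal=(315,130,337,152),amber=(346,137,368,158),spray=(140,185,188,213),talc=(460,195,512,232)).items():
    p=W[b:e,a:c].reshape(-1,3); p=p[p[:,2]>.02]; r=p[p[:,2]>p[:,2].max()-.01]; print(nm,"top",r.mean(0).round(3), p[:,2].max().round(3))
from scipy.spatial.transform import Rotation as R
print(R.from_rotvec([-3.0767507,-.6248950,0]).as_matrix().round(3))
az=np.radians(-10.4); t=np.radians(28)
nn=np.array([np.sin(t)*np.cos(az),np.sin(t)*np.sin(az),np.cos(t)])
xd=np.array([-np.cos(t)*np.cos(az),-np.cos(t)*np.sin(az),np.sin(t)]); yd=np.cross(nn,xd)
fc=np.array([.5491,-.1757,.1018])+xd*.0005-yd*.0035
c=fc-.002*nn; b=np.array([-np.cos(az),-np.sin(az),0]); z=np.array([0,0,1])
led=c+xd*.057-nn*.006
print("yd",yd.round(3),"b",b.round(3),"centre",c.round(4),"ledge",led.round(4))
for gz in (.022,.026,.030):
  for th in (28,21,14,7,0):
    a=np.radians(th); X=b*np.cos(a)+z*np.sin(a); N=-b*np.sin(a)+z*np.cos(a)
    g=led-.089*X+(gz+.006)*N; print(gz,th,g.round(4))
E
```

```text
top0 [array([0.5492, 0.3024, 0.044 ]), array([0.5681, 0.2333, 0.044 ])] mid [0.5587 0.2679 0.044 ] sep 0.0716 ang from +y 15.31
scene0 [array([0.5541, 0.3065, 0.04  ]), array([0.5719, 0.2373, 0.04  ])] mid [0.563  0.2719 0.04  ] sep 0.0715 ang from +y 14.4
fa top [0.493 0.018 1.199] 1.199
fb top [0.493 0.018 1.199] 1.199
teal top [0.493 0.018 1.199] 1.199
amber top [0.493 0.018 1.199] 1.199
spray top [0.493 0.018 1.199] 1.199
talc top [0.493 0.018 1.199] 1.199
[[ 0.921  0.39  -0.   ]
 [ 0.39  -0.921  0.002]
 [ 0.    -0.002 -1.   ]]
yd [-0.181 -0.984  0.   ] b [-0.984  0.181  0.   ] centre [ 0.5484 -0.172   0.1003] ledge [ 0.4961 -0.1624  0.1217]
0.022 28 [ 0.5863 -0.179   0.1047]
0.022 21 [ 0.5877 -0.1792  0.116 ]
0.022 14 [ 0.5877 -0.1792  0.1274]
0.022 7 [ 0.5863 -0.179   0.1387]
0.022 0 [ 0.5836 -0.1785  0.1497]
0.026 28 [ 0.5882 -0.1793  0.1082]
0.026 21 [ 0.5891 -0.1795  0.1197]
0.026 14 [ 0.5887 -0.1794  0.1312]
0.026 7 [ 0.5868 -0.1791  0.1426]
0.026 0 [ 0.5836 -0.1785  0.1537]
0.03 28 [ 0.59   -0.1797  0.1117]
0.03 21 [ 0.5905 -0.1797  0.1234]
0.03 14 [ 0.5896 -0.1796  0.1351]
0.03 7 [ 0.5873 -0.1792  0.1466]
0.03 0 [ 0.5836 -0.1785  0.1577]
```

```bash
python3 - <<'E'
from h import *
for n in("top0","scene0"):
    d=load(n);W=world(d); W[d["range_z"]<=0]=0
    bx=dict(fa=(235,158,258,178),fb=(262,143,282,163),amber=(346,137,368,158),spray=(140,185,188,213),talc=(460,195,512,232),pur=(460,240,520,275)) if n=="top0" else dict(fa=(395,222,412,265),fb=(358,225,376,272),spray=(480,190,516,260),talc=(165,138,202,195),pur=(186,122,218,180))
    for nm,(a,b,c,e) in bx.items():
        p=W[b:e,a:c].reshape(-1,3); p=p[p[:,2]>.02]; p=p[p[:,2]<.3]; r=p[p[:,2]>np.percentile(p[:,2],95)-.01]; print(n,nm,"top",r.mean(0).round(3), np.percentile(p[:,2],97).round(3))
E
```

```text
top0 fa top [0.695 0.251 0.104] 0.107
top0 fb top [0.738 0.172 0.114] 0.116
top0 amber top [ 0.758 -0.091  0.045] 0.049
top0 spray top [0.604 0.48  0.179] 0.181
top0 talc top [ 0.54  -0.443  0.171] 0.174
top0 pur top [ 0.415 -0.45   0.171] 0.174
scene0 fa top [0.702 0.256 0.102] 0.104
scene0 fb top [0.744 0.176 0.112] 0.114
scene0 spray top [0.613 0.484 0.175] 0.179
scene0 talc top [ 0.585 -0.422  0.168] 0.171
scene0 pur top [ 0.441 -0.437  0.168] 0.171
```

Call:
{"op": "jog_arm", "data": {
  "steps": [
    {"dz":0.8},
    {"dx":0.5,"dy":0.6,"dz":0.8,"twist":-1},
    {"dx":1.1,"dy":1.3,"dz":0.8,"twist":-2},
    {"dx":1.7,"dy":2.0,"dz":0.8,"twist":-3},
    {"dx":2.3,"dy":2.6,"dz":0.8,"twist":-3.34}
  ]
}}

```text
validation failed for argument at $.st...
```

Call:
{"op": "jog_arm", "data": {
  "steps": [
    {"dx":0.0,"dy":0.0,"dz":0.8,"twist":0.0},
    {"dx":0.5,"dy":0.6,"dz":0.8,"twist":-1.0}
  ]
}}

```text
t: 0.35
tool_pos: [0.2732, -0.5415, 0.2823]
tool_rot: [3.118, 0.341, 0.002]
contact_force: [0.3, 0.0, -1.0]
opening: 0.0853
```

Call:
{"op": "jog_arm", "data": {
  "steps": [
    {"dx":0.6,"dy":0.7,"dz":0.0,"twist":-1.0},
    {"dx":1.2,"dy":1.4,"dz":0.0,"twist":-2.0},
    {"dx":1.8,"dy":2.1,"dz":0.0,"twist":-2.3},
    {"dx":2.4,"dy":2.8,"dz":0.0,"twist":-2.3},
    {"dx":3.0,"dy":3.5,"dz":0.0,"twist":-2.3}
  ]
}}

```text
t: 0.98
tool_pos: [0.454, -0.3298, 0.2818]
tool_rot: [3.124, -0.288, -0.0]
contact_force: [1.6, -0.4, -0.2]
opening: 0.0855
```

Call:
{"op": "jog_arm", "data": {
  "steps": [
    {"dx":0.7,"dy":0.8,"dz":0.0,"twist":0.0},
    {"dx":1.4,"dy":1.6,"dz":0.0,"twist":0.0},
    {"dx":2.23,"dy":2.51,"dz":-0.5,"twist":0.0},
    {"dx":2.23,"dy":2.51,"dz":-1.0,"twist":0.0},
    {"dx":2.23,"dy":2.51,"dz":-1.4,"twist":0.0}
  ],
  "gripper": 60,
  "newtons": 20
}}

```text
t: 1.6
tool_pos: [0.5877, -0.177, 0.1948]
tool_rot: [3.125, -0.283, -0.005]
contact_force: [0.0, -0.4, -0.5]
opening: 0.0654
```

```bash
python3 - <<'E'
from station import ctrl
from h import *
for n,(a,b,c,e) in(("scene",(210,60,370,230)),("top",(310,140,450,260))):
    d=ctrl.get_image(n); np.savez(f"{n}1.npz",**d); cv2.imwrite(f"pics/{n}1.png",cv2.resize(d["frame"][b:e,a:c,::-1],None,fx=3.5,fy=3.5,interpolation=cv2.INTER_CUBIC))
o=ctrl.get_obs();print(o["t"],o["tool_pos"],o["opening"])
E
```

```text
1.7 [ 0.58569005 -0.17761235  0.19298005] 0.06555855660499635
```

View pics/scene1.png

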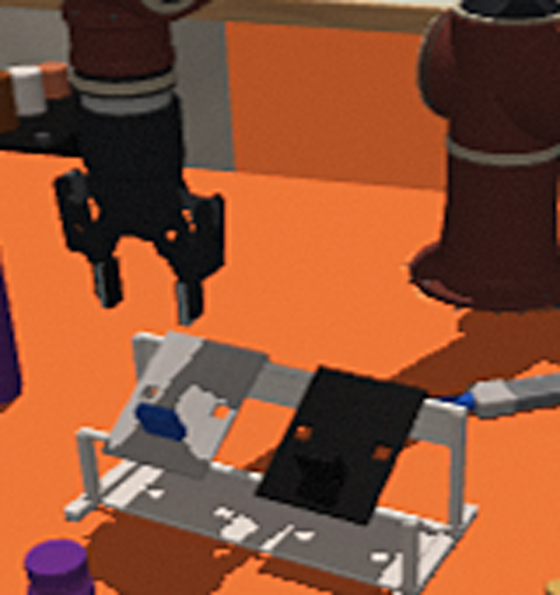

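View pics/top1.png

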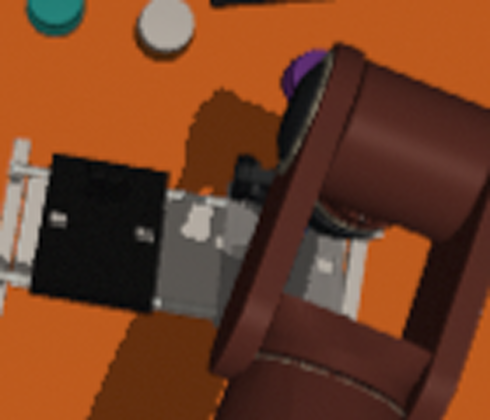

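```bash
python3 - <<'E'
from h import *
d=load("scene1"); W=world(d); W[d["range_z"]<=0]=0
f=d["frame"]; p=W[100:160,225:285]; m=(p[...,2]>.185)&(p[...,2]<.26)&(abs(p[...,0]-.587)<.05)
v,u=np.where(m); q=p[m]
print(len(q), q[:,2].min())
for lo in (.19,.20,.205,.21,.22):
    k=abs(q[:,2]-lo)<.004; r=q[k]
    if len(r): 
        L=r[r[:,1]<-.178];R=r[r[:,1]>-.178]; print(lo,len(L),len(R),L.mean(0).round(4) if len(L) else 0,R.mean(0).round(4) if len(R) else 0, r.min(0).round(3),r.max(0).round(3))
E
```

```text
388 0.20160745045947842
0.2 5 3 [ 0.581  -0.2075  0.2031] [ 0.5916 -0.1352  0.2023] [ 0.572 -0.215  0.202] [ 0.599 -0.133  0.204]
0.205 17 10 [ 0.5818 -0.2076  0.2055] [ 0.5984 -0.1371  0.205 ] [ 0.566 -0.215  0.202] [ 0.605 -0.131  0.209]
0.21 21 16 [ 0.5825 -0.2091  0.2096] [ 0.6009 -0.136   0.2109] [ 0.566 -0.219  0.206] [ 0.607 -0.128  0.214]
0.22 20 24 [ 0.584  -0.2101  0.22  ] [ 0.5987 -0.1338  0.2192] [ 0.571 -0.221  0.216] [ 0.605 -0.127  0.224]
```

Call:
{"op": "jog_arm", "data": {
  "steps": [
    {"dx":0.05,"dy":-0.06,"dz":-0.5,"twist":0.0},
    {"dx":0.05,"dy":-0.06,"dz":-1.0,"twist":0.0},
    {"dx":0.05,"dy":-0.06,"dz":-1.4,"twist":0.0},
    {"dx":0.05,"dy":-0.06,"dz":-1.55,"twist":0.0},
    {"dx":0.05,"dy":-0.06,"dz":-1.55,"twist":0.0}
  ]
}}

```text
t: 2.33
tool_pos: [0.5888, -0.1816, 0.1004]
tool_rot: [3.126, -0.287, -0.012]
contact_force: [-1.0, -0.4, -0.7]
opening: 0.0652
```

```bash
python3 - <<'E'
from station import ctrl
from h import *
for n,(a,b,c,e) in(("scene",(220,130,310,210)),):
    d=ctrl.get_image(n); np.savez(f"{n}2.npz",**d); cv2.imwrite(f"pics/{n}2.png",cv2.resize(d["frame"][b:e,a:c,::-1],None,fx=7,fy=7,interpolation=cv2.INTER_CUBIC))
o=ctrl.get_obs();print(o["t"],o["tool_pos"],o["tool_rot"],o["opening"],o["contact_force"])
E
```

```text
2.375 [ 0.58933485 -0.18171687  0.10131658] [ 3.1257591  -0.28676644 -0.01002744] 0.06550125725457831 [ 0.41601916 -0.03476864  0.68172444]
```

View pics/scene2.png

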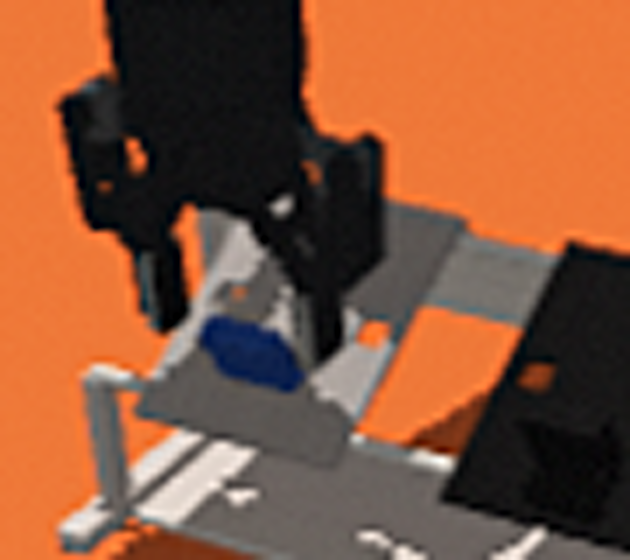

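Call:
{"op": "jog_arm", "data": {
  "steps": [
    {"dx":0.0,"dy":0.0,"dz":-0.12,"twist":0.0},
    {"dx":0.0,"dy":0.0,"dz":-0.2,"twist":0.0},
    {"dx":0.0,"dy":0.0,"dz":-0.2,"twist":0.0}
  ]
}}

```text
t: 2.75
tool_pos: [0.589, -0.1816, 0.0889]
tool_rot: [3.126, -0.287, -0.011]
contact_force: [-0.2, -0.2, -0.3]
opening: 0.0659
```

Call:
{"op": "jog_arm", "data": {
  "steps": [
    {"dx":0.0,"dy":0.0,"dz":0.0,"twist":0.0},
    {"dx":0.0,"dy":0.0,"dz":0.0,"twist":0.0},
    {"dx":0.0,"dy":0.0,"dz":0.0,"twist":0.0},
    {"dx":0.0,"dy":0.0,"dz":0.0,"twist":0.0}
  ],
  "gripper": 255,
  "newtons": 20
}}

```text
t: 3.25
tool_pos: [0.5891, -0.1813, 0.0891]
tool_rot: [3.127, -0.287, -0.011]
contact_force: [-0.4, 1.5, 2.0]
opening: 0.0356
```

Call:
{"op": "jog_arm", "data": {
  "steps": [
    {"dx":0.0,"dy":0.0,"dz":0.06,"twist":0.0},
    {"dx":0.01,"dy":0.0,"dz":0.12,"twist":0.0},
    {"dx":0.01,"dy":0.0,"dz":0.18,"twist":0.0},
    {"dx":0.01,"dy":0.0,"dz":0.25,"twist":0.0},
    {"dx":0.01,"dy":0.0,"dz":0.25,"twist":0.0}
  ]
}}

```text
t: 3.88
tool_pos: [0.59, -0.1815, 0.1047]
tool_rot: [3.126, -0.287, -0.01]
contact_force: [-0.5, 0.8, -2.1]
opening: 0.0357
```

```bash
cat > snap.py <<'E'
import sys
from station import ctrl
from h import *
k=sys.argv[1]; a,b,c,e=map(int,sys.argv[2:6]); n=sys.argv[6] if len(sys.argv)>6 else "scene"
d=ctrl.get_image(n); np.savez(f"{n}{k}.npz",**d); s=min(780/(c-a),580/(e-b)); cv2.imwrite(f"pics/{n}{k}.png",cv2.resize(d["frame"][b:e,a:c,::-1],None,fx=s,fy=s,interpolation=cv2.INTER_CUBIC))
o=ctrl.get_obs();print(o["t"],o["tool_pos"],o["tool_rot"],o["opening"],o["contact_force"],o["wrist_torque"])
E
python3 snap.py 3 220 120 320 210
```

```text
3.925 [ 0.58986365 -0.18139362  0.1043676 ] [ 3.12639874 -0.28685003 -0.01041828] 0.03563983070114103 [-0.44890394  0.27998083 -2.87538068] [-0.03369787 -0.12259562  0.07235521]
```

View pics/scene3.png

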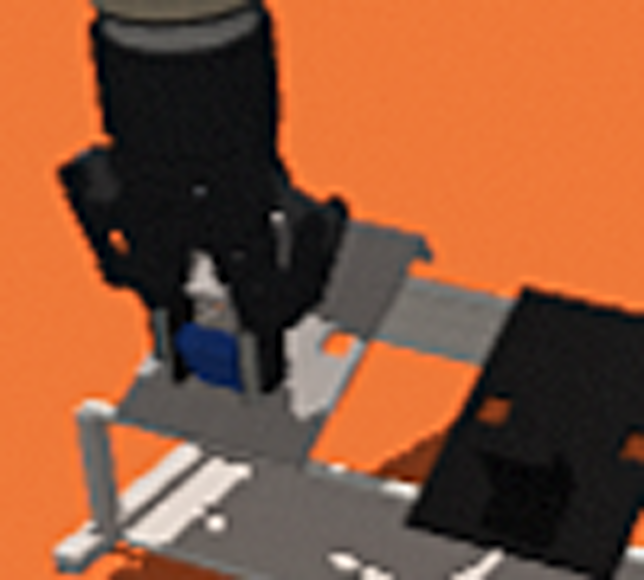

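```bash
cat > tilt.py <<'E'
import sys
from h import *
d=load(sys.argv[1]); W=world(d); W[d["range_z"]<=0]=0
a,b,c,e=map(int,sys.argv[2:6]); lo,hi=map(float,sys.argv[6:8])
f=d["frame"]; hsv=cv2.cvtColor(f,cv2.COLOR_RGB2HSV); M=np.zeros((400,640),bool); M[b:e,a:c]=1
m=M&(hsv[...,1]<60)&(hsv[...,2]>60)&(W[...,2]>lo)&(W[...,2]<hi); P=W[m]
rng=np.random.default_rng(0); best=None
for _ in range(3000):
    q=P[rng.choice(len(P),3,False)]; nn=np.cross(q[1]-q[0],q[2]-q[0]); l=np.linalg.norm(nn)
    if l<1e-5: continue
    nn/=l; nn*=np.sign(nn[2])
    if nn[2]<.8: continue
    k=(abs((P-q[0])@nn)<.002).sum()
    if best is None or k>best[0]: best=(k,nn,q[0])
k,nn,q0=best; Q=P[abs((P-q0)@nn)<.003]; c0=Q.mean(0); nn=np.linalg.svd(Q-c0)[2][2]; nn*=np.sign(nn[2])
az=np.radians(float(sys.argv[8]) if len(sys.argv)>8 else -10.4); fr=np.array([np.cos(az),np.sin(az)]); sd=np.array([-np.sin(az),np.cos(az)])
s=Q[:,:2]@fr
print("n",k,len(P),"pitch",np.degrees(np.arctan2(nn[:2]@fr,nn[2])).round(2),"roll",np.degrees(np.arctan2(nn[:2]@sd,nn[2])).round(2),"front/back along",np.percentile(s,[1,99]).round(4),"z there",Q[s<np.percentile(s,3),2].mean().round(4),Q[s>np.percentile(s,97),2].mean().round(4),"side",np.percentile(Q[:,:2]@sd,[1,99]).round(4))
E
python3 tilt.py scene0 230 145 300 205 .06 .16; python3 tilt.py scene3 235 145 290 195 .08 .18
```

```text
n 783 1320 pitch 27.81 roll -0.17 front/back along [0.5158 0.6285] z there 0.1305 0.0724 side [-0.1195 -0.0169]
n 462 771 pitch 27.33 roll -0.98 front/back along [0.52   0.6304] z there 0.1442 0.0883 side [-0.1183 -0.0186]
```

The plate came up with the pads instead of swinging: it is still at 27° and its lip is about 14 mm too high. I'll set it back down and regrip with a lighter squeeze so that it can pivot.

Call:
{"op": "jog_arm", "data": {
  "steps": [
    {"dx":-0.01,"dy":0.0,"dz":-0.06,"twist":0.0},
    {"dx":-0.01,"dy":0.0,"dz":-0.13,"twist":0.0},
    {"dx":-0.01,"dy":0.0,"dz":-0.19,"twist":0.0},
    {"dx":-0.01,"dy":0.0,"dz":-0.25,"twist":0.0},
    {"dx":-0.01,"dy":0.0,"dz":-0.25,"twist":0.0}
  ]
}}

```text
t: 4.55
tool_pos: [0.5891, -0.1813, 0.0893]
tool_rot: [3.127, -0.287, -0.011]
contact_force: [-1.5, -0.0, -2.2]
opening: 0.0358
```

Call:
{"op": "jog_arm", "data": {
  "steps": [
    {"dx":0.0,"dy":0.0,"dz":0.0,"twist":0.0},
    {"dx":0.0,"dy":0.0,"dz":0.0,"twist":0.0},
    {"dx":0.0,"dy":0.0,"dz":0.0,"twist":0.0}
  ],
  "gripper": 140,
  "newtons": 20
}}

```text
t: 4.92
tool_pos: [0.5894, -0.1814, 0.0897]
tool_rot: [3.126, -0.287, -0.01]
contact_force: [-0.3, 0.4, -0.0]
opening: 0.0385
```

```bash
python3 snap.py 4 220 120 320 210;python3 tilt.py scene4 230 145 300 205 .06 .16
```

```text
4.975 [ 0.58929309 -0.18142874  0.08953986] [ 3.12638488 -0.28683977 -0.01049464] 0.038327829038898906 [ 0.140232   -0.40602524 -0.00470949] [ 0.03676895 -0.0263237   0.0268681 ]
n 434 869 pitch 28.14 roll 0.21 front/back along [0.5186 0.6291] z there 0.1297 0.0721 side [-0.1176  0.0198]
```

View pics/scene4.png

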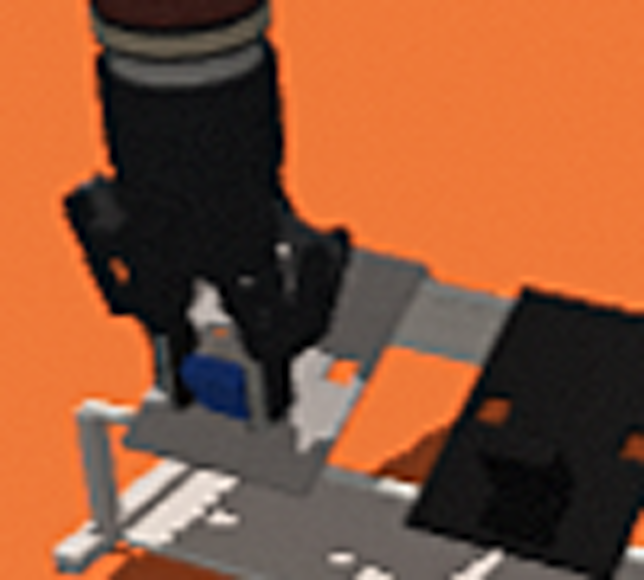

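Call:
{"op": "jog_arm", "data": {
  "steps": [
    {"dx":0.0,"dy":0.0,"dz":0.0,"twist":0.0},
    {"dx":0.0,"dy":0.0,"dz":0.0,"twist":0.0},
    {"dx":0.0,"dy":0.0,"dz":0.05,"twist":0.0},
    {"dx":0.01,"dy":0.0,"dz":0.1,"twist":0.0},
    {"dx":0.01,"dy":0.0,"dz":0.1,"twist":0.0}
  ],
  "gripper": 149
}}

```text
t: 5.6
tool_pos: [0.59, -0.1815, 0.0957]
tool_rot: [3.126, -0.287, -0.01]
contact_force: [0.3, -0.4, -1.9]
opening: 0.0356
```

```bash
python3 snap.py 5 220 120 320 210;python3 tilt.py scene5 230 145 300 205 .06 .16
```

```text
5.65 [ 0.58993557 -0.18145323  0.09557803] [ 3.12626273 -0.28672124 -0.0103393 ] 0.035849283642548586 [ 0.27583843 -0.49366924 -2.71785583] [ 0.03304554 -0.05534262 -0.0101179 ]
n 464 893 pitch 27.7 roll 0.0 front/back along [0.5203 0.6295] z there 0.1345 0.0785 side [-0.1177 -0.018 ]
```

View pics/scene5.png

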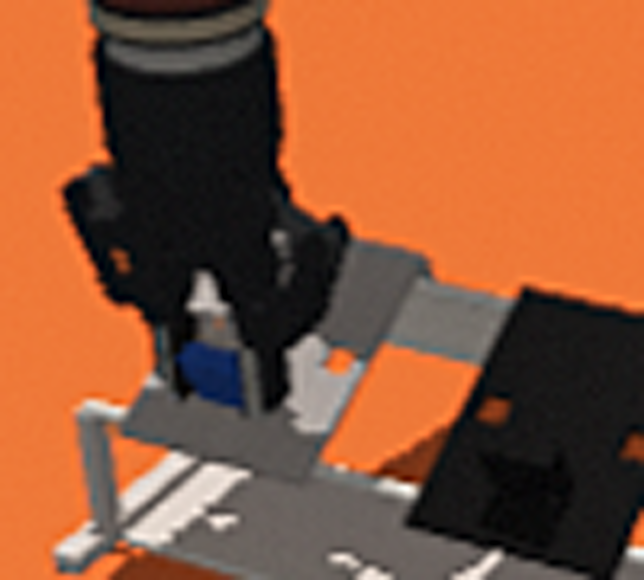

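Call:
{"op": "jog_arm", "data": {
  "steps": [
    {"dx":0.0,"dy":0.0,"dz":0.0,"twist":0.0},
    {"dx":0.0,"dy":0.0,"dz":0.0,"twist":0.0}
  ],
  "gripper": 148
}}

```text
t: 5.9
tool_pos: [0.5899, -0.1814, 0.0956]
tool_rot: [3.126, -0.287, -0.011]
contact_force: [-0.4, 0.0, -1.8]
opening: 0.0357
```

```bash
python3 snap.py 6 220 120 320 210;python3 tilt.py scene6 230 145 300 205 .06 .16
```

```text
5.95 [ 0.58990546 -0.1814589   0.09554416] [ 3.12629985 -0.28673721 -0.01049766] 0.03614386727651017 [ 0.38026256 -0.23374921 -2.0930249 ] [ 0.00653089 -0.11283475 -0.00403571]
n 471 875 pitch 24.31 roll 0.25 front/back along [0.5174 0.6321] z there 0.1299 0.0797 side [-0.1165 -0.0124]
```

Call:
{"op": "jog_arm", "data": {
  "steps": [
    {"dx":0.0,"dy":0.0,"dz":0.0,"twist":0.0},
    {"dx":0.0,"dy":0.0,"dz":0.0,"twist":0.0}
  ],
  "gripper": 147
}}

```text
t: 6.2
tool_pos: [0.5902, -0.1816, 0.096]
tool_rot: [3.126, -0.287, -0.009]
contact_force: [0.2, -0.1, 0.6]
opening: 0.0363
```

```bash
python3 snap.py 7 220 120 320 210;python3 tilt.py scene7 230 145 300 205 .06 .16
```

```text
6.25 [ 0.59020437 -0.18158304  0.09600741] [ 3.12600651 -0.28663954 -0.00935154] 0.035923056376804444 [-0.40055669  0.66582607  0.19109354] [ 0.00750639  0.03177955 -0.03615534]
n 527 925 pitch 27.89 roll -0.12 front/back along [0.5186 0.629 ] z there 0.1298 0.0724 side [-0.1174  0.0201]
```

Call:
{"op": "jog_arm", "data": {
  "steps": [
    {"dx":-0.01,"dy":0.0,"dz":-0.06,"twist":0.0},
    {"dx":-0.01,"dy":0.0,"dz":-0.12,"twist":0.0},
    {"dx":-0.01,"dy":0.0,"dz":-0.12,"twist":0.0}
  ],
  "gripper": 144
}}

```text
t: 6.62
tool_pos: [0.5892, -0.1814, 0.0882]
tool_rot: [3.126, -0.287, -0.011]
contact_force: [-0.9, 0.3, 0.9]
opening: 0.0376
```

Call:
{"op": "jog_arm", "data": {
  "steps": [
    {"dx":0.0,"dy":0.0,"dz":0.0,"twist":0.0},
    {"dx":0.0,"dy":0.0,"dz":0.0,"twist":0.0},
    {"dx":0.0,"dy":0.0,"dz":0.0,"twist":0.0}
  ],
  "gripper": 149
}}

```text
t: 7.0
tool_pos: [0.5892, -0.1814, 0.0882]
tool_rot: [3.126, -0.287, -0.011]
contact_force: [0.6, -0.4, 1.6]
opening: 0.0359
```

Call:
{"op": "jog_arm", "data": {
  "steps": [
    {"dx":0.0,"dy":0.0,"dz":0.0,"twist":0.0},
    {"dx":0.0,"dy":0.0,"dz":0.04,"twist":0.0},
    {"dx":0.01,"dy":0.0,"dz":0.08,"twist":0.0},
    {"dx":0.01,"dy":0.0,"dz":0.13,"twist":0.0},
    {"dx":0.01,"dy":0.0,"dz":0.18,"twist":0.0}
  ],
  "gripper": 148
}}

```text
t: 7.62
tool_pos: [0.5898, -0.1814, 0.0992]
tool_rot: [3.126, -0.287, -0.011]
contact_force: [-0.1, -1.2, -1.3]
opening: 0.0358
```

```bash
python3 snap.py 8 220 120 320 210;python3 tilt.py scene8 230 145 300 205 .06 .16
```

```text
7.675 [ 0.59010254 -0.18152637  0.09971086] [ 3.12620365 -0.28676111 -0.0097575 ] 0.03612364254122115 [ 0.65892936  0.24510972 -2.44273252] [ 0.02339879 -0.09651084  0.02615137]
n 460 878 pitch 21.77 roll 0.08 front/back along [0.5164 0.6325] z there 0.1306 0.0847 side [-0.1175 -0.0186]
```

Call:
{"op": "jog_arm", "data": {
  "steps": [
    {"dx":0.0,"dy":0.0,"dz":0.06,"twist":0.0},
    {"dx":0.0,"dy":0.0,"dz":0.13,"twist":0.0},
    {"dx":-0.01,"dy":0.0,"dz":0.19,"twist":0.0},
    {"dx":-0.02,"dy":0.0,"dz":0.26,"twist":0.0},
    {"dx":-0.03,"dy":0.005,"dz":0.33,"twist":0.0}
  ]
}}

```text
t: 8.3
tool_pos: [0.5882, -0.1812, 0.1198]
tool_rot: [3.126, -0.287, -0.01]
contact_force: [0.4, 0.2, -1.9]
opening: 0.0356
```

```bash
python3 snap.py 9 220 110 320 200;python3 tilt.py scene9 230 140 300 205 .09 .16
```

```text
8.35 [ 0.58856275 -0.18134532  0.12051625] [ 3.1258413  -0.28671888 -0.00831142] 0.03602700308110308 [ 0.72125624  0.18745406 -1.78255114] [-0.05119033 -0.07585931 -0.04021833]
n 467 771 pitch 9.59 roll 0.07 front/back along [0.5161 0.6385] z there 0.1303 0.1099 side [-0.1168 -0.0189]
```

Call:
{"op": "jog_arm", "data": {
  "steps": [
    {"dx":-0.02,"dy":0.005,"dz":0.06,"twist":0.0},
    {"dx":-0.04,"dy":0.01,"dz":0.13,"twist":0.0},
    {"dx":-0.06,"dy":0.01,"dz":0.19,"twist":0.0},
    {"dx":-0.07,"dy":0.01,"dz":0.25,"twist":0.0},
    {"dx":-0.07,"dy":0.01,"dz":0.25,"twist":0.0}
  ]
}}

```text
t: 8.98
tool_pos: [0.5846, -0.1809, 0.1361]
tool_rot: [3.126, -0.287, -0.007]
contact_force: [0.5, -0.3, -3.0]
opening: 0.0359
```

```bash
python3 snap.py 10 220 110 320 200;python3 tilt.py scene10 230 130 300 205 .1 .16
```

```text
9.025 [ 0.58445558 -0.18078723  0.13572146] [ 3.12575851 -0.2868271  -0.00771817] 0.03563462045899836 [-0.55675887 -0.8276321  -2.79486229] [ 0.00204677 -0.0424499  -0.00066412]
n 432 628 pitch -0.39 roll 0.3 front/back along [0.515  0.6388] z there 0.1297 0.1304 side [-0.1172 -0.0193]
```

View pics/scene10.png

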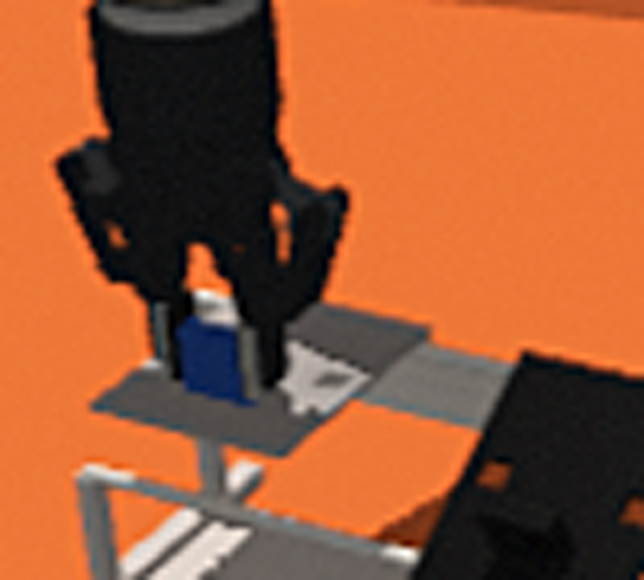

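Level (−0.4°) with the lip still on the ledge: the face height is 0.130 m all along. Now I tighten and lift.

Call:
{"op": "jog_arm", "data": {
  "steps": [
    {"dx":0.0,"dy":0.0,"dz":0.0,"twist":0.0},
    {"dx":0.0,"dy":0.0,"dz":0.0,"twist":0.0},
    {"dx":0.0,"dy":0.0,"dz":0.0,"twist":0.0}
  ],
  "gripper": 255,
  "newtons": 80
}}

```text
t: 9.4
tool_pos: [0.5844, -0.1808, 0.1357]
tool_rot: [3.126, -0.287, -0.008]
contact_force: [-0.5, -0.5, -1.3]
opening: 0.0345
```

Call:
{"op": "jog_arm", "data": {
  "steps": [
    {"dx":0.0,"dy":0.0,"dz":0.15,"twist":0.0},
    {"dx":0.0,"dy":0.0,"dz":0.35,"twist":0.0},
    {"dx":0.0,"dy":0.0,"dz":0.6,"twist":0.0},
    {"dx":0.0,"dy":0.0,"dz":0.8,"twist":0.0},
    {"dx":0.0,"dy":0.0,"dz":0.8,"twist":0.0}
  ]
}}

```text
t: 10.02
tool_pos: [0.5854, -0.1812, 0.186]
tool_rot: [3.125, -0.287, -0.002]
contact_force: [0.6, 0.4, -2.6]
opening: 0.0341
```

```bash
python3 snap.py 11 220 90 320 200;python3 tilt.py scene11 230 110 300 205 .135 .22
```

```text
10.075 [ 0.58483191 -0.18094237  0.1847095 ] [ 3.12528329 -0.28673226 -0.00552736] 0.03428010609803658 [ 0.0622327   0.13337237 -3.17213415] [-0.02009873 -0.07703196 -0.02637793]
n 436 520 pitch -0.42 roll 0.31 front/back along [0.5168 0.6403] z there 0.1793 0.1802 side [-0.1161 -0.0194]
```

View pics/scene11.png

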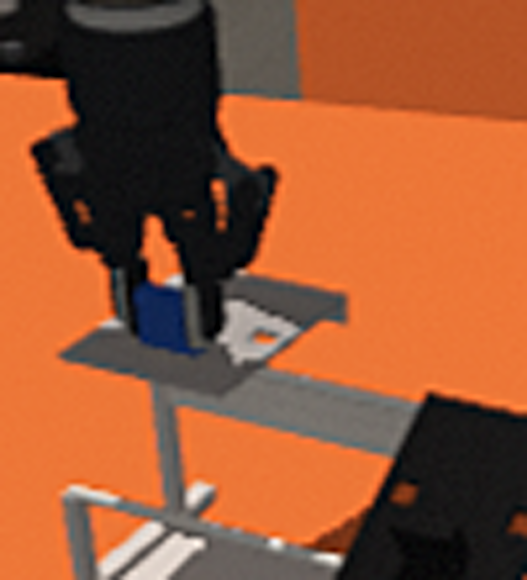

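Call:
{"op": "jog_arm", "data": {
  "steps": [
    {"dx":0.0,"dy":0.4,"dz":0.1,"twist":0.0},
    {"dx":0.0,"dy":1.0,"dz":0.2,"twist":0.3},
    {"dx":0.0,"dy":1.7,"dz":0.2,"twist":0.7},
    {"dx":0.0,"dy":2.4,"dz":0.2,"twist":1.0},
    {"dx":0.0,"dy":3.1,"dz":0.2,"twist":1.3}
  ]
}}

```text
t: 10.7
tool_pos: [0.5841, 0.0076, 0.1964]
tool_rot: [3.138, 0.073, -0.006]
contact_force: [-0.4, 0.2, -2.3]
opening: 0.0345
```

Call:
{"op": "jog_arm", "data": {
  "steps": [
    {"dx":0.1,"dy":0.7,"dz":0.0,"twist":0.4},
    {"dx":0.1,"dy":1.4,"dz":0.0,"twist":0.7},
    {"dx":0.1,"dy":2.1,"dz":0.0,"twist":1.0},
    {"dx":0.1,"dy":2.8,"dz":0.0,"twist":1.2},
    {"dx":0.1,"dy":3.5,"dz":0.0,"twist":1.27}
  ]
}}

```text
t: 11.32
tool_pos: [0.5889, 0.22, 0.1959]
tool_rot: [3.11, 0.421, -0.007]
contact_force: [0.3, 0.8, -2.6]
opening: 0.0342
```

```bash
python3 snap.py 12 360 90 480 260; python3 snap.py 12 190 140 310 260 top;python3 tilt.py scene12 360 100 480 230 .16 .24 15
```

```text
11.375 [0.5883447  0.22483373 0.19596995] [-3.11075115 -0.42712596  0.00645806] 0.034261150049855624 [-2.26848479  2.99570663 -1.81564717] [0.16061313 0.04897882 0.01242109]
11.425 [0.58855975 0.22221368 0.19590425] [ 3.11086337  0.4275652  -0.007233  ] 0.034515659252935954 [ 0.31307785  0.29750765 -2.1688882 ] [ 0.00863361 -0.0620648   0.03723429]
n 514 616 pitch -0.28 roll 0.17 front/back along [0.5323 0.6591] z there 0.1894 0.1901 side [0.013  0.1084]
```

View pics/scene12.png

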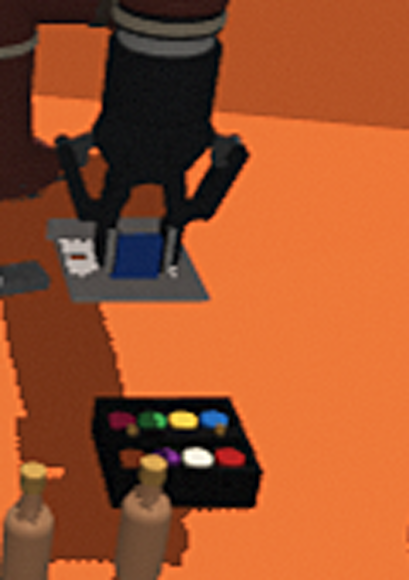

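View pics/top12.png

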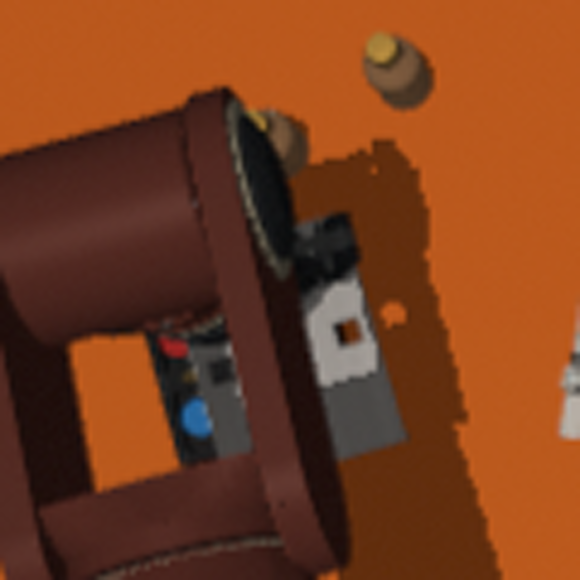

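```bash
python3 - <<'E'
from h import *
d=load("top12"); s=580/120
f=lambda x,y:((x+.5)/s-.5+190,(y+.5)/s-.5+140)
A=ray(d,*f(347,332),.1895);B=ray(d,*f(222,370),.1895); m=(A+B)/2
t=np.array([.5886,.2222]); yaw=np.radians(15.6); fr=np.array([np.cos(yaw),np.sin(yaw)]); sd=np.array([-fr[1],fr[0]])
print(A,B,np.linalg.norm(A-B),"ang",np.degrees(np.arctan2(-(B-A)[0],(B-A)[1])),"TCP-plate along",(t-m[:2])@fr,(t-m[:2])@sd)
f=d["frame"][180:240,215:280,::-1]; cv2.imwrite("pics/t12z.png",cv2.resize(f,None,fx=9,fy=9,interpolation=cv2.INTER_CUBIC))
E
```

```text
[0.564425   0.18105374 0.1895    ] [0.545203   0.24929803 0.1895    ] 0.0708997132443737 ang 15.730650098091044 TCP-plate along 0.034430333300912136 -0.0023203596038434272
```

View pics/t12z.png

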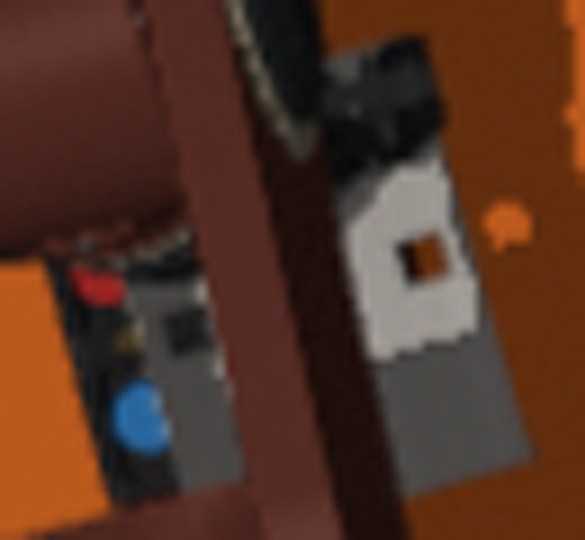

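Call:
{"op": "jog_arm", "data": {
  "steps": [
    {"dx":0.05,"dy":0.4,"dz":0.0,"twist":-0.04},
    {"dx":0.05,"dy":0.9,"dz":-0.4,"twist":-0.04},
    {"dx":0.05,"dy":0.9,"dz":-1.0,"twist":-0.04},
    {"dx":0.05,"dy":0.9,"dz":-1.6,"twist":-0.04},
    {"dx":0.05,"dy":0.9,"dz":-1.95,"twist":-0.04}
  ]
}}

```text
t: 12.05
tool_pos: [0.5897, 0.2758, 0.0761]
tool_rot: [3.111, 0.417, -0.014]
contact_force: [0.4, 0.9, -1.5]
opening: 0.0345
```

```bash
python3 snap.py 13 370 130 470 260; python3 snap.py 13 205 170 285 250 top;python3 tilt.py scene13 360 140 480 230 .05 .12 15
```

```text
12.1 [0.58854752 0.2752767  0.0735653 ] [ 3.1108685   0.4165011  -0.01855442] 0.03448181511746932 [-2.26974026 -0.48781189 -4.89547207] [ 0.00635355 -0.03392061 -0.02289795]
12.15 [0.58913149 0.27538019 0.07539014] [ 3.11108324  0.41633715 -0.01715123] 0.03443343131797421 [-0.4358496   0.35091562 -2.08952196] [ 0.01826249 -0.03071154  0.0252968 ]
n 509 636 pitch 0.03 roll -0.02 front/back along [0.5448 0.6742] z there 0.0692 0.0697 side [0.0666 0.1626]
```

View pics/scene13.png

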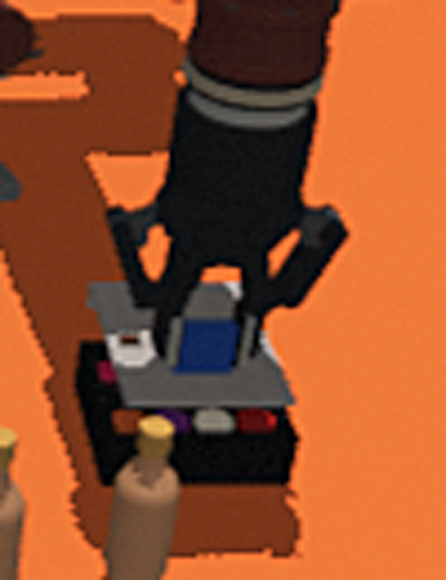

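View pics/top13.png

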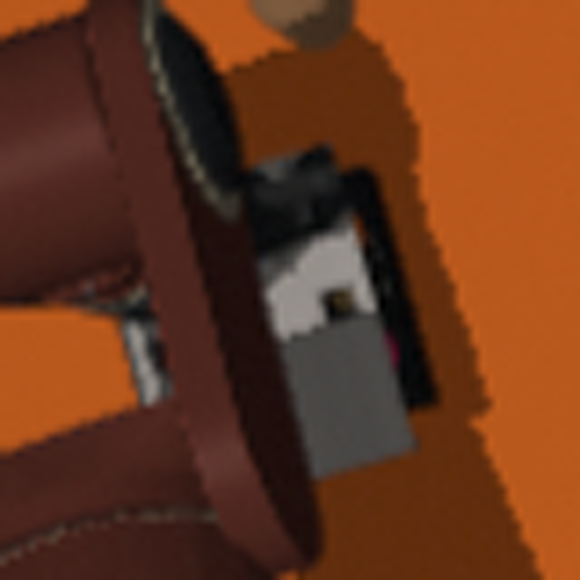

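```bash
python3 - <<'E'
from h import *
d=load("top13"); a,b,c,e=240,200,264,222
cv2.imwrite("pics/t13z.png",cv2.resize(d["frame"][b:e,a:c,::-1],None,fx=25,fy=25,interpolation=cv2.INTER_CUBIC))
E
```

```text
(no output)
```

View pics/t13z.png

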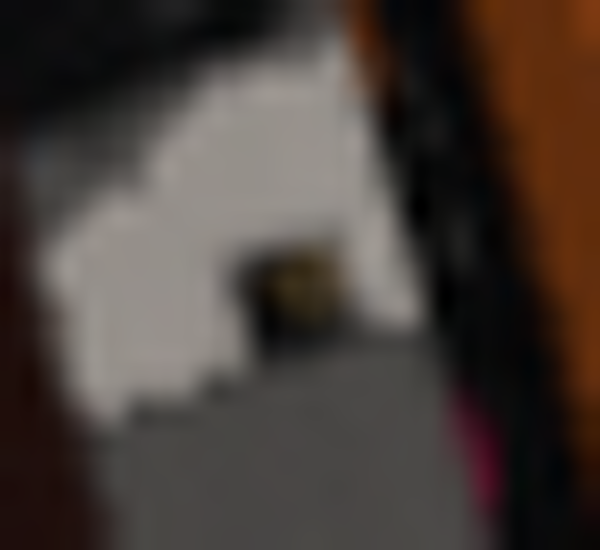

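```bash
python3 - <<'E'
from h import *
d=load("top13"); f=lambda x,y:((x+.5)/25-.5+240,(y+.5)/25-.5+200)
H=ray(d,*f(297,297),.0675);P=ray(d,*f(308,286),.044); print(H,P,P-H)
d0=load("top0")
print("pin before", np.array([.5681,.2333]))
E
```

```text
[0.56446307 0.23040237 0.0675    ] [0.5672375  0.23348892 0.044     ] [ 0.00277442  0.00308655 -0.0235    ]
pin before [0.5681 0.2333]
```

Call:
{"op": "jog_arm", "data": {
  "steps": [
    {"dx":0.04,"dy":0.04,"dz":-0.1,"twist":0.0},
    {"dx":0.04,"dy":0.04,"dz":-0.25,"twist":0.0},
    {"dx":0.04,"dy":0.04,"dz":-0.25,"twist":0.0}
  ]
}}

```text
t: 12.52
tool_pos: [0.5914, 0.2777, 0.0601]
tool_rot: [3.111, 0.416, -0.018]
contact_force: [-0.0, 0.1, -2.1]
opening: 0.0343
```

```bash
python3 snap.py 14 370 150 470 260; python3 snap.py 14 240 200 264 222 top;python3 tilt.py scene14 360 140 480 230 .04 .12 15
```

```text
12.575 [0.59164121 0.27778571 0.06053459] [ 3.11113053  0.41626991 -0.01689824] 0.03420722920348477 [-0.3125209   0.34114914 -2.44036646] [-0.02757604 -0.07470971 -0.00570893]
12.625 [0.59184118 0.27786423 0.06085494] [ 3.11122426  0.41628173 -0.0160463 ] 0.03433084823079567 [ 0.24396936  0.13246684 -2.03833016] [ 0.01101219 -0.08562398  0.03227798]
n 502 614 pitch 0.13 roll 0.05 front/back along [0.5485 0.6764] z there 0.0543 0.0541 side [0.0678 0.1627]
```

View pics/scene14.png

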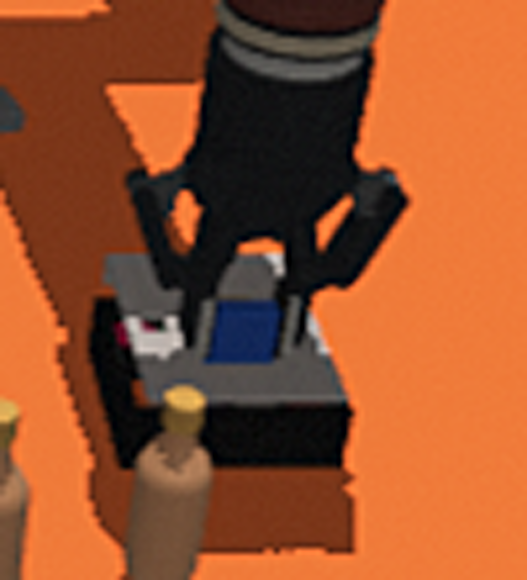

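View pics/top14.png

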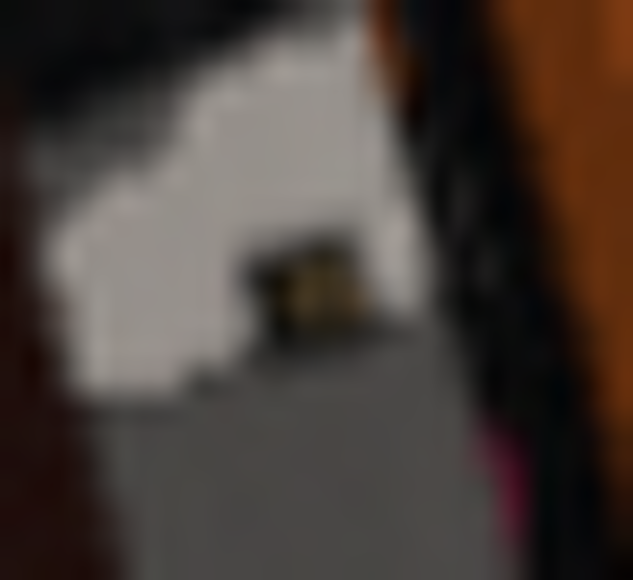

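```bash
python3 - <<'E'
from h import *
d=load("top14"); s=580/22; f=lambda x,y:((x+.5)/s-.5+240,(y+.5)/s-.5+200)
for hz in(.0525,.0545):
  H=ray(d,*f(310,292),hz);P=ray(d,*f(322,292),.044); print(H,P,P-H)
fr=d["frame"][205:215,246:258].astype(int); print(fr.sum(2))
E
```

```text
[0.56782747 0.23358341 0.0525    ] [0.56834817 0.2338099  0.044     ] [ 0.0005207   0.00022649 -0.0085    ]
[0.56769772 0.23320678 0.0545    ] [0.56834817 0.2338099  0.044     ] [ 0.00065045  0.00060312 -0.0105    ]
[[333 431 433 432 434 438 440 437 400 134  66  28]
 [427 431 435 431 433 439 442 439 408 223  54  56]
 [428 431 437 432 433 436 431 426 417 303  53  87]
 [430 431 432 411 393 373 342 359 440 403  96  81]
 [431 432 415 311 241 177 137 255 439 405 172  47]
 [433 433 400 181  66 137 138 212 400 407 199  55]
 [435 433 408 254  74 149 127 177 297 357 171  40]
 [436 434 414 291  63  90  91 110 165 214 198  77]
 [426 381 352 192 125 126 149 170 210 219 201 120]
 [355 212 210 205 185 207 210 214 218 216 207 152]]
```

Call:
{"op": "jog_arm", "data": {
  "steps": [
    {"dx":0.01,"dy":0.005,"dz":-0.05,"twist":0.0},
    {"dx":0.01,"dy":0.005,"dz":-0.1,"twist":0.0},
    {"dx":0.01,"dy":0.005,"dz":-0.15,"twist":0.0},
    {"dx":0.01,"dy":0.005,"dz":-0.2,"twist":0.0},
    {"dx":0.01,"dy":0.005,"dz":-0.2,"twist":0.0}
  ]
}}

```text
t: 13.25
tool_pos: [0.5921, 0.278, 0.0483]
tool_rot: [3.111, 0.416, -0.018]
contact_force: [0.7, 0.2, -2.9]
opening: 0.0343
```

```bash
python3 snap.py 15 370 150 470 260; python3 tilt.py scene15 360 140 480 230 .03 .12 15
```

```text
13.3 [0.59224745 0.27810401 0.04853988] [ 3.11107783  0.41639649 -0.01690919] 0.03456614284833508 [-0.04056884 -0.55047036 -1.99486811] [ 0.04158748 -0.08136318  0.00194778]
n 475 597 pitch 0.15 roll 0.02 front/back along [0.5512 0.6766] z there 0.0424 0.0413 side [0.0682 0.1656]
```

View pics/scene15.png

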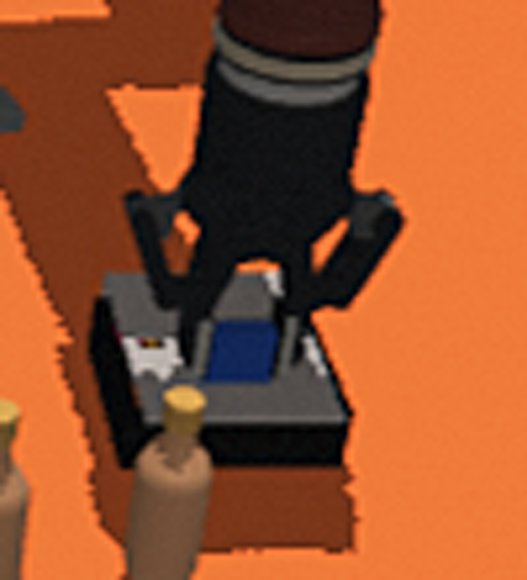

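Call:
{"op": "jog_arm", "data": {
  "steps": [
    {"dx":0.0,"dy":0.0,"dz":-0.02,"twist":0.0},
    {"dx":0.0,"dy":0.0,"dz":-0.04,"twist":0.0},
    {"dx":0.0,"dy":0.0,"dz":-0.05,"twist":0.0},
    {"dx":0.0,"dy":0.0,"dz":-0.05,"twist":0.0}
  ]
}}

```text
t: 13.8
tool_pos: [0.5923, 0.2781, 0.0456]
tool_rot: [3.111, 0.416, -0.017]
contact_force: [-0.3, 0.2, -2.5]
opening: 0.0341
```

```bash
python3 snap.py 16 370 150 470 260; python3 tilt.py scene16 360 140 480 230 .03 .12 15
```

```text
13.85 [0.59227455 0.2780953  0.04558713] [ 3.11115528  0.41625489 -0.01669172] 0.03439627862301347 [-0.34865691  1.52901369 -1.49872057] [ 0.03784623 -0.09107224 -0.04451889]
n 451 549 pitch -0.02 roll 0.04 front/back along [0.5524 0.6761] z there 0.0399 0.0404 side [0.0677 0.1653]
```

Just above contact, so I lower it in 1 mm steps and watch the force.

Call:
{"op": "jog_arm", "data": {
  "steps": [
    {"dx":0.0,"dy":0.0,"dz":-0.01,"twist":0.0},
    {"dx":0.0,"dy":0.0,"dz":-0.02,"twist":0.0},
    {"dx":0.0,"dy":0.0,"dz":-0.02,"twist":0.0}
  ]
}}

```text
t: 14.22
tool_pos: [0.5924, 0.2781, 0.0454]
tool_rot: [3.111, 0.416, -0.017]
contact_force: [-4.0, -1.8, 4.5]
opening: 0.0347
```

Call:
{"op": "jog_arm", "data": {
  "steps": [
    {"dx":0.0,"dy":0.0,"dz":-0.01,"twist":0.0},
    {"dx":0.0,"dy":0.0,"dz":-0.02,"twist":0.0},
    {"dx":0.0,"dy":0.0,"dz":-0.02,"twist":0.0}
  ]
}}

```text
t: 14.6
tool_pos: [0.5925, 0.2782, 0.0454]
tool_rot: [3.111, 0.417, -0.017]
contact_force: [-5.0, -2.5, 8.1]
opening: 0.0345
```

```bash
python3 snap.py 17 370 150 470 260; python3 snap.py 17 240 200 264 222 top;python3 tilt.py scene17 360 140 480 230 .03 .12 15
```

```text
14.65 [0.59250491 0.27818992 0.04542609] [ 3.11102104  0.41656523 -0.01700345] 0.034325957450775664 [-5.07357845 -2.16295533  7.93561918] [-0.22626596  0.80004498  0.00526117]
14.7 [0.59249635 0.27819305 0.04539602] [ 3.1110287   0.41656004 -0.0170751 ] 0.03457084252008167 [-4.00220499 -2.50296278  7.94099629] [-0.18704729  0.83394657  0.06751888]
n 456 559 pitch -0.07 roll -0.0 front/back along [0.5518 0.6761] z there 0.0394 0.0406 side [0.0677 0.1657]
```

View pics/scene17.png

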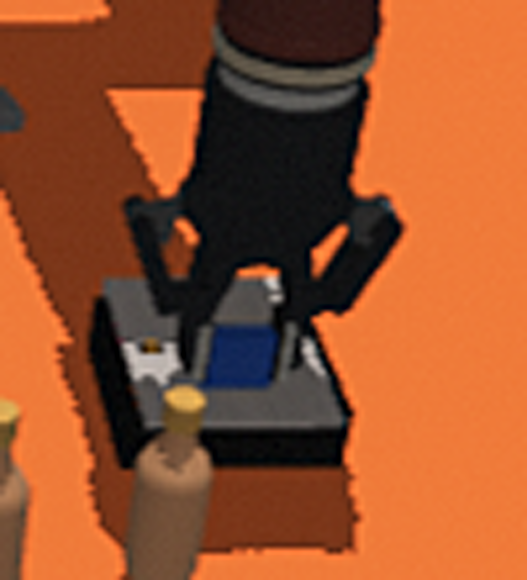

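View pics/top17.png

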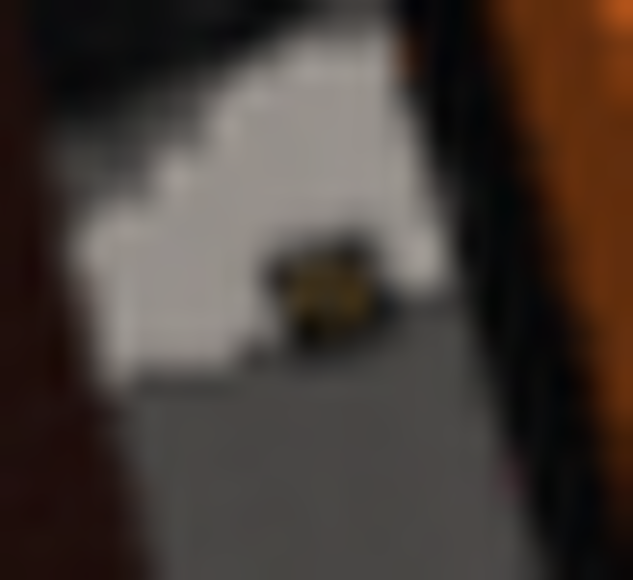

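Both pictures show the plate seated: face at z 0.040 m, level, and the visible pin centred in its hole. I'll ease the pressure, then release and retreat.

Call:
{"op": "jog_arm", "data": {
  "steps": [
    {"dx":0.0,"dy":0.0,"dz":0.01,"twist":0.0},
    {"dx":0.0,"dy":0.0,"dz":0.01,"twist":0.0}
  ],
  "newtons": 40
}}

```text
t: 14.95
tool_pos: [0.5926, 0.2782, 0.0455]
tool_rot: [3.111, 0.416, -0.016]
contact_force: [0.6, -0.7, -1.4]
opening: 0.0341
```

Call:
{"op": "jog_arm", "data": {
  "steps": [
    {"dx":0.0,"dy":0.0,"dz":0.0,"twist":0.0},
    {"dx":0.0,"dy":0.0,"dz":0.0,"twist":0.0},
    {"dx":0.0,"dy":0.0,"dz":0.0,"twist":0.0},
    {"dx":0.0,"dy":0.0,"dz":0.0,"twist":0.0}
  ],
  "gripper": 100
}}

```text
t: 15.45
tool_pos: [0.5927, 0.2783, 0.0456]
tool_rot: [3.111, 0.416, -0.016]
contact_force: [0.3, -0.6, 0.1]
opening: 0.0521
```

Call:
{"op": "jog_arm", "data": {
  "steps": [
    {"dx":0.0,"dy":0.0,"dz":0.15,"twist":0.0},
    {"dx":0.0,"dy":0.0,"dz":0.4,"twist":0.0},
    {"dx":0.0,"dy":0.0,"dz":0.9,"twist":0.0},
    {"dx":0.0,"dy":0.0,"dz":1.6,"twist":0.0},
    {"dx":0.0,"dy":0.0,"dz":2.4,"twist":0.0}
  ]
}}

```text
t: 16.08
tool_pos: [0.5924, 0.2782, 0.1916]
tool_rot: [3.111, 0.416, -0.016]
contact_force: [0.5, 0.6, 0.3]
opening: 0.0515
```

Call:
{"op": "jog_arm", "data": {
  "steps": [
    {"dx":-0.3,"dy":-0.3,"dz":0.3,"twist":0.0},
    {"dx":-0.9,"dy":-0.9,"dz":0.5,"twist":0.0},
    {"dx":-1.5,"dy":-1.6,"dz":0.5,"twist":0.0},
    {"dx":-1.8,"dy":-2.3,"dz":0.5,"twist":0.0},
    {"dx":-2.0,"dy":-3.0,"dz":0.5,"twist":0.0}
  ]
}}

```text
t: 16.7
tool_pos: [0.4717, 0.0972, 0.2233]
tool_rot: [3.111, 0.418, -0.011]
contact_force: [-0.0, -0.2, -0.3]
opening: 0.0519
```

```bash
python3 snap.py 18 0 0 640 400; python3 snap.py 18 190 120 440 260 top;python3 tilt.py scene18 360 140 480 260 .03 .07 15
```

```text
16.75 [0.47099934 0.09351043 0.22312856] [ 3.10803029  0.4120437  -0.01407425] 0.0516408416978577 [ 1.99128814 -1.59080176  0.65858066] [-0.02265455 -0.11926814 -0.02624509]
16.8 [0.47188501 0.0955828  0.22320153] [ 3.1108133   0.41035265 -0.01198772] 0.05159402844556887 [ 0.83853114  1.10806068 -0.15144008] [0.04620875 0.00626968 0.02057265]
n 668 773 pitch 0.09 roll 0.04 front/back along [0.5513 0.6769] z there 0.0394 0.0393 side [0.0679 0.1666]
```

View pics/scene18.png

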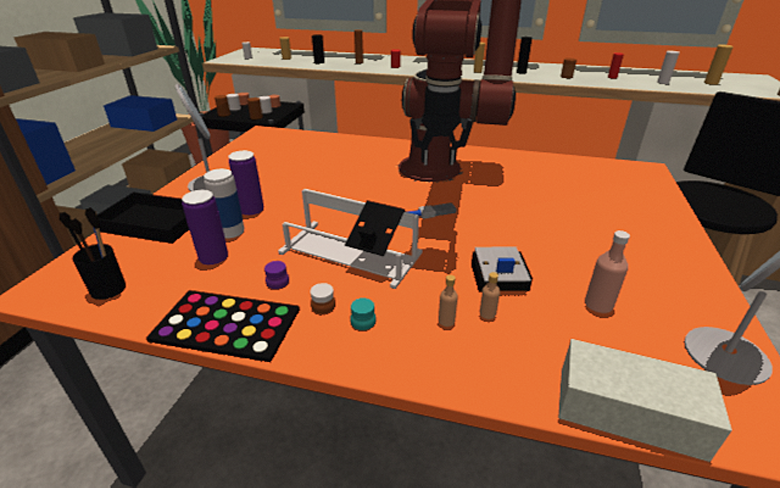

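View pics/top18.png

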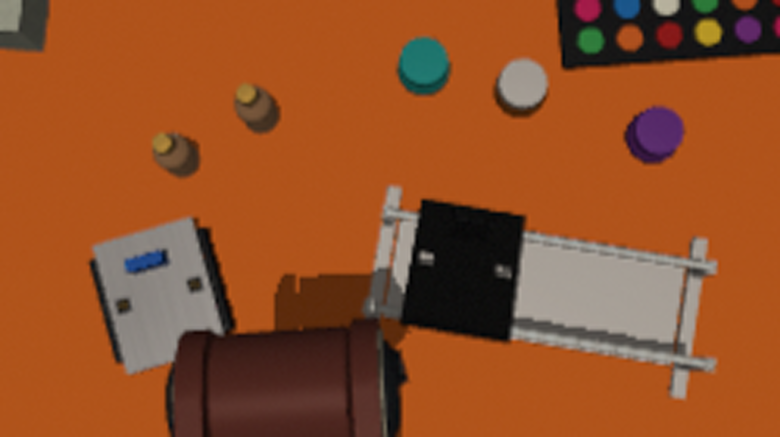

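The plate lies flat on the case (face z 0.039 m, tilt about 0.1°) with a pin in each hole at (123,305) and (195,284). The black plate is still hanging, all bottles and jars stand, and the arm is clear, so I'm handing in.

```bash
python3 -c "
from station import ctrl
print(ctrl.finish_job())"
```

```text
the job is handed in; nothing more can be done
None
```

The steel plate is on the palette case as its cover, with both brass pins through its holes, and I handed the job in at about 17 s of the 42 s allowed.

**Off the rack:** With the pull held lightly enough to turn between the pads, I swung the plate up from 28° to −0.4° with its lip on the ledge. Then I gripped firmly and lifted the lip off the ledge.

**Onto the case:** I lowered the plate in small steps until it touched the rim, pressing with about 8 N at most. Then I eased off, released and backed away.

**Last checks:**
- The plate's face is at z ≈ 0.039–0.040 m, as it should be when seated.
- The tilt is about 0.1°, and a pin shows in each hole from above.
- The black plate still hangs, all bottles and jars are upright, and the robot touches nothing.

**What went wrong or disagreed:**
- **First two grips:** at 20 N the plate did not turn, so the whole plate rose about 14 mm with its lip still behind the ledge, and I set it back down. A lighter second grip raised it about 6 mm in the same way.
- **Small drop on the rack:** while I loosened that second grip, the lower end slid about 6 mm back onto the rest bar. The good swing started from there.
- **Cameras:** the two views differed by about 4–5 mm in position. I lined up the holes in the top view instead, with one pin visible through its hole.

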